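Turn the frying pan handle inward on the table hob

TASK

A child is about to sit down at the table, and the frying pan's long handle sticks out over the front of the hob, the side with the knobs. Turn the frying pan round on its ring until the handle points straight back, away from the knobs, through the middle of the gap between the milk pan and the casserole and over neither. Keep the frying pan standing on its ring all the while, do not disturb anything else on the table or hob, and leave the pan alone when done.

Things in the scene. Friction and masses are not known exactly. Their poses are not given: they have to be found in the camera images.
- hob: White smooth tabletop hob, fixed, 440 deep (x) by 600 wide (y), flat top at z = 50 mm. Origin on the table under the centre of the single front ring; +x points straight back, away from the three black knobs on the front edge (x = -130). Back rings at x = 180, y = +-160 carry the milk pan and the casserole. Each ring has a raised lip, 4 high, 98 inner radius: a pan turns in it but slides little.
- front_ring (a point): Centre of the hob's front ring, on the hob's top, 50 mm above the table; axes as the hob.
- frying_pan: Empty steel frying pan, loose, 0.65 to 1.0 kg, 210 mm diameter (foot 180), 50 high, in the front ring. Origin: centre of its underside. A sloping neck carries a straight level black handle along +x, 22 wide, 14 thick, 115 to 260 mm from the axis, mid-height 140 above the table. It starts pointing forward, up to 70 deg either side. A few N sideways turn it; only friction holds it.
- handle_mid (a point): Point on the centre line of the frying pan's handle, 170 mm from the pan's axis, at the handle's mid-height.
- milk_pan: Small open steel milk pan, loose, 120 mm diameter, 60 high, in either of the two back rings; its short black handle along +x reaches 175 mm from its axis, over the back of the hob. Origin: centre of its underside. Its rim is 110 mm above the table, 23 mm below the underside of the frying pan's handle.
- casserole: Low open steel casserole with two loop handles along its x axis, loose, 160 mm diameter, 55 mm high (218 mm over the loops). Stands in the other back ring. Origin at the centre of its underside.
- salt_jar: Bystander: small glass salt jar, 40 mm diameter, 45 mm high, loose, on a front corner of the hob's top; the frying pan's handle passes well over it. Origin at the centre of its underside.
- carafe: Bystander: glass carafe, 100 mm diameter, 200 mm high, loose on the table at the robot's left. Origin at the centre of its underside.
- tumbler_left: Bystander: drinking glass, 72 mm diameter, 85 mm high, loose at the left. Origin at the centre of its underside.
- tumbler_right: Bystander: the same kind of glass, at the right. Origin at the centre of its underside.
- pot_lid: Bystander: steel pot lid, 212 mm diameter, 47 mm high with its handle, loose at the right. Origin at the centre of its underside.
- spoon: Bystander: steel spoon, 190 mm long, loose on the table at the left. Origin on its underside.

How it is judged:
At the end, for the whole second after the job is handed in: The handle points to the back of the hob, the point 170 mm along it within 34 mm either side of the hob's middle line (about 11 degrees), so that it lies over neither the milk pan nor the casserole; the frying pan stands flat and at rest on the front ring, within 16 mm of its centre (y of handle_mid in the frame of hob between -0.034 and 0.034 m and x of handle_mid in the frame of hob above 0.14 m and horizontal distance between frying_pan and front_ring below 0.016 m and height (world z) of frying_pan below 0.056 m and angle between frying_pan's own z axis and vertical below 0.06 rad and linear speed of frying_pan below 0.02 m/s and angular speed of frying_pan below 0.1 rad/s); the robot touches nothing.
It fails at once if the frying pan is lifted more than 20 mm, tipped more than 11 degrees or taken 35 mm off its ring (height (world z) of frying_pan above 0.07 m or angle between frying_pan's own z axis and vertical above 0.2 rad or horizontal distance between frying_pan and front_ring above 0.035 m).
It fails at once if the milk pan or the casserole is moved more than 20 mm, or another loose thing more than 30 mm, or one of the standing ones is tipped (distance of any of milk_pan, casserole from where it was at the start of the episode above 0.02 m or distance of any of salt_jar, carafe, tumbler_left, tumbler_right, pot_lid, spoon from where it was at the start of the episode above 0.03 m or angle between any of milk_pan, casserole, salt_jar, carafe, tumbler_left, tumbler_right, pot_lid's own z axis and vertical above 0.3 rad).
It also fails if it takes over 43 s, if anything falls off the work surface, if the arm or the gripper's body presses on something with over 40 N, if the wrist force passes 120 N, or if a joint passes its speed limit or range.

ROBOT

A 6-joint arm with a two-finger parallel gripper is mounted at the origin on the work surface. World frame = base frame: x ahead of the robot, y to its left, z up, the work surface at z = 0. Lengths are in m, angles in rad, forces in N, time in s.
With the tool pointing down it reaches from about 0.375 to 0.9 m from the base axis. Payload 3.1 kg.
Tool frame: the origin (TCP) lies at the very end of the fingers, on their centre line; the grasp point (between the pads) lies 19 mm behind it; z points along the fingers, y is the line along which they close (so a half turn about z gives the same grasp; the last joint's range is limited). The gripper opens to 87 mm and grips with 3 to 60 N. Pads are 19 mm wide; open, the fingers measure 117 mm over their backs; the gripper's body (75 mm by 190 mm) begins 51 mm behind the grasp point.
Start: joints at [1.048, 0.527, 1.433, -0, 1.181, -0.178], TCP at [0.211, 0.588, 0.188] pointing down, gripper open.
Joint ranges: [-3.08, 3.08], [-0.75, 2.2], [0.22, 2.44], [-1.43, 4.57], [0, 2.65], [-2.85, 2.85]. Speed limits (rad/s): [2.79, 2.79, 3.14, 3.14, 3.14, 3.14].

INTERFACE

Orientations are given as a unit quaternion [x, y, z, w].
In Python, from rig import status, viewer, robot gives the robot as it stands.
- The arm moves only by the tool arm_command, never from a script. Its arguments are lists of equal length, an entry for each row: "delta_rot": the turn, a rotation vector about the tool's x, y, z in degrees, a list of three; "delta_pos": the shift along the tool's x, y, z in m, a list of three; "gripper": the closure, from -1 (fully open) to 1 (shut). In form: {"delta_rot": [[rx, ry, rz], ...], "delta_pos": [[dx, dy, dz], ...], "gripper": [gripper, ...]}. A call has 1 to 12 rows; each row is the pose to reach, as a shift and turn from the pose commanded when the call began, along the tool's axes at that moment; what a row does not reach only later rows make up. A row lasts 1/12 s, in which the tool goes at most 41.7 mm and 7.16 degrees, less where a joint would pass 70% of its speed; a pose out of reach is approached as far as the arm can. A call with a gripper value outside its range is refused whole. The fingers move at their own pace and stop on an object; "grip_force" is the grip in N (left out, the last holds). Time passes only in rows, so rows that repeat a pose let the fingers close. It gives the time, the measured TCP pose, the force, the opening and the grip force at its end, in the units of the state.
- status.get_obs(): the state, without advancing time (a new reading comes with each control period).
- viewer.camera(name): name is "scene" or "side" or "wrist"; returns a dict with "pixels" (384x512x3 uint8, blue, green, red), "fx", "fy", "cx", "cy" (pixels), "pose" (4x4, takes a point from camera to world coordinates); the wrist camera has in their place "mount" (4x4, takes a point from camera to tool coordinates, whose origin is the TCP and whose axes are the flange's). Camera axes: x right, y down, z forward; pixel columns grow to the right and rows downward; lengths in m; the calibration is good to about 2 mm. A picture is of the moment at which its call begins: read the wrist's pose just before it. There is no depth.
- robot.hand_in(): hands the job in; it is judged then, once.
The state is a dict: "time": time; "q": joint angles; "joint_velocities": joint speeds; "joint_torque": joint torques, N m; "position": TCP position; "tool_rot": TCP orientation; "ft_force": force on the tool from outside, world axes, zero at the start; "moment": the same for the moment, N m; "grip_width": finger opening in m; "grip_force": force on a finger pad.
Only numpy, scipy, OpenCV 4.12 (cv2) and the standard library are available. Lean on these libraries where they do the work, as an engineer would, in place of code of your own. Each camera call takes 0.05 s, during which the arm holds its last target. There are 200 camera calls.

## Working session

There is one attempt and no reset: what is moved stays moved. The work goes in short steps, Python scripts to look and compute and a tool call to move; the robot and the scene stay as the last step left them, time stands still between calls to the robot, and variables do not carry over. Pictures are saved under pics/ and viewed, at most 10 in all, crops included, and the job is handed in when it is done.

Besides the shell and the picture viewer there is one more tool, called after "Call:" as name(argument=value, ...) on one line, values as JSON. arm_command: Moves the arm, as the interface text tells. Its arguments: {"type":"object","properties":{"delta_rot":{"type":"array","items":{"type":"array","items":{"type":"number"}}},"delta_pos":{"type":"array","items":{"type":"array","items":{"type":"number"}}},"gripper":{"type":"array","items":{"type":"number"}},"grip_force":{"type":"number"}},"required":["delta_rot","delta_pos","gripper"]}

```bash
mkdir -p pics
cat > look.py <<'E'
from rig import status, viewer, robot
import numpy as np, cv2
def grab(n,tag):
    o=status.get_obs(); c=viewer.camera(n); cv2.imwrite(f'pics/{tag}.png',c['pixels']); np.save(f'pics/{tag}.npy',{k:v for k,v in c.items()},allow_pickle=True); return o,c
def ray(c,u,v,z):
    T=np.array(c['pose']); d=T[:3,:3]@[(u-c['cx'])/c['fx'],(v-c['cy'])/c['fy'],1]; return T[:3,3]+d*(z-T[2,3])/d[2]
def proj(c,p):
    T=np.array(c['pose']); q=T[:3,:3].T@(np.array(p)-T[:3,3]); return c['fx']*q[0]/q[2]+c['cx'],c['fy']*q[1]/q[2]+c['cy']
E
python3 - <<'E'
from look import *
o,a=grab('scene','s0'); _,b=grab('side','d0')
print(o); print(a['pose'],b['pose'],a['fx'])
cv2.imwrite('pics/both.png',cv2.resize(np.vstack([a['pixels'],b['pixels']]),None,fx=.78,fy=.78))
E
```

```text
{'time': 0.0, 'q': array([ 1.04848927e+00,  5.28475741e-01,  1.43390860e+00, -3.13994530e-05,
        1.18142640e+00, -1.78519399e-01]), 'joint_velocities': array([ 0.00043705,  0.00051761,  0.00318261, -0.00059958,  0.0004215 ,
        0.00017686]), 'joint_torque': array([-1.41882123e-03, -4.40051830e+01, -1.76586503e+01,  6.31136843e-02,
        5.82150940e-02, -1.58931866e-04]), 'position': array([0.21023526, 0.58770505, 0.18716386]), 'tool_rot': array([ 1.71042579e-01,  9.85263014e-01, -1.04663152e-03, -3.67083241e-04]), 'ft_force': array([-0.27614025, -0.33237865,  0.8169372 ]), 'moment': array([-0.01650722, -0.05451722,  0.00565749]), 'grip_force': 0.0, 'grip_width': 0.08718886657730245}
[[-0.71538686  0.38109421 -0.5856525   1.37028853]
 [ 0.69872142  0.3939733  -0.59713769  0.81380047]
 [ 0.00316573 -0.8363924  -0.54812201  0.86567992]
 [ 0.          0.          0.          1.        ]] [[ 0.9906711  -0.10201837  0.09034943  0.43848366]
 [-0.13625901 -0.73152532  0.66806002 -0.87671374]
 [-0.00206149 -0.67413868 -0.73860191  1.07934305]
 [ 0.          0.          0.          1.        ]] 407.2833903737301
```

View pics/s0.png

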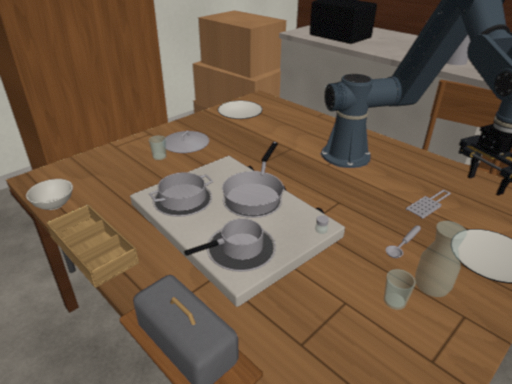

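View pics/d0.png

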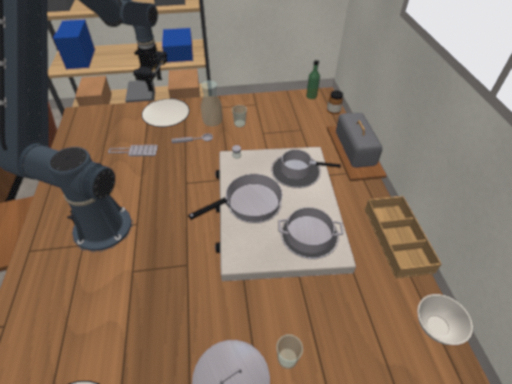

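The scene view shows the frying pan at (253,193) with its handle running toward the robot to (268,150). In the side view the pan is at (254,197), the handle tip at (190,216), the milk pan at (296,165) and the casserole at (310,231). Next I measure the hob and the handle.

Run:
```python
from look import *
b=np.load('pics/d0.npy',allow_pickle=True).item(); a=np.load('pics/s0.npy',allow_pickle=True).item()
im=b['pixels'].astype(int); hs=cv2.cvtColor(b['pixels'],cv2.COLOR_BGR2HSV)
m=((hs[...,1]<45)&(hs[...,2]>150)).astype(np.uint8); m[:,:205]=0;m[:130]=0;m[290:]=0;m[:,365:]=0
cs,_=cv2.findContours(m,0,2); c=max(cs,key=cv2.contourArea)
h=cv2.convexHull(c); q=cv2.approxPolyDP(h,6,True)[:,0]; print('hull',q.tolist())
for p in q: print(p,ray(b,*p,.05).round(3))
# dark handle
for n,cam,box in (('side',b,(185,195,232,222)),('scene',a,(255,138,285,180))):
    x0,y0,x1,y1=box; s=cam['pixels'][y0:y1,x0:x1].max(2)<50
    k,l,st,ce=cv2.connectedComponentsWithStats(s.astype(np.uint8))
    i=1+np.argmax(st[1:,4]); ys,xs=np.where(l==i); P=np.c_[xs+x0,ys+y0].astype(float)
    mu=P.mean(0); d=np.linalg.svd(P-mu,full_matrices=0)[2][0]; t=(P-mu)@d
    print(n,st[i]); 
    for e in (mu+d*t.min(),mu,mu+d*t.max()): print(e.round(1),ray(cam,*e,.14).round(3))
for n,cam,box in (('side',b,None),):
    pass
# frying-pan rim, side: grey ellipse
cv2.imwrite('pics/crop.png',cv2.resize(b['pixels'][135:290,180:365],None,fx=4,fy=3.8,interpolation=cv2.INTER_CUBIC))
```

```text
hull [[324, 166], [354, 266], [222, 274], [221, 206]]
[324 166] [0.881 0.157 0.05 ]
[354 266] [ 0.85  -0.314  0.05 ]
[222 274] [ 0.424 -0.284  0.05 ]
[221 206] [0.443 0.    0.05 ]
side [  6   4  35  20 140]
[225.2 200.4] [ 0.459 -0.053  0.14 ]
[209.  207.9] [ 0.402 -0.079  0.14 ]
[190.3 216.5] [ 0.339 -0.108  0.14 ]
scene [ 7  5 15 18 95]
[275.3 142.5] [ 0.327 -0.116  0.14 ]
[269.  151.8] [ 0.398 -0.082  0.14 ]
[263.  160.7] [ 0.46  -0.052  0.14 ]
```

View pics/crop.png

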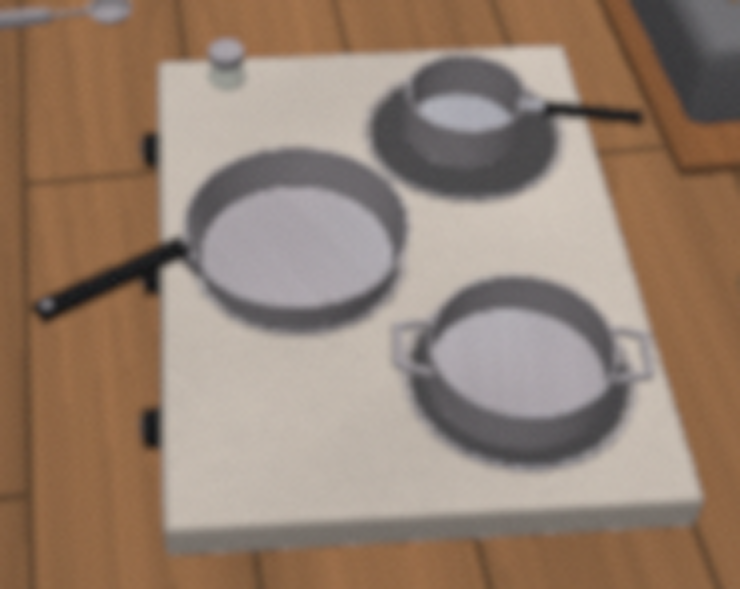

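The crop shows the hob's top corners (px in the full side view) at about (220,151), (320,147), (355.5,266) and (221,274.5). The frying pan's handle leans to the casserole (right) side. The milk pan is at back left.

Run:
```python
from look import *
b=np.load('pics/d0.npy',allow_pickle=True).item(); a=np.load('pics/s0.npy',allow_pickle=True).item()
C=[ray(b,u,v,.05)[:2] for u,v in ((220.25,151.3),(320.5,147.1),(355.5,265.8),(221.3,274.5))]
M=np.array([[-.13,.3],[.31,.3],[.31,-.3],[-.13,-.3]]);C=np.array(C);print(C.round(3))
A=C-C.mean(0);B=M-M.mean(0)
th=np.arctan2((B[:,0]*A[:,1]-B[:,1]*A[:,0]).sum(),(B*A).sum())
R=np.array([[np.cos(th),-np.sin(th)],[np.sin(th),np.cos(th)]]);o=C.mean(0)-R@M.mean(0)
print('yaw',np.degrees(th),'ring',o, 'res',(C-M@R.T-o).round(3).tolist())
# rim ellipse centre of pan & others
for n,(u,v),z in (('pan rim',(180+297/4,135+239/3.8),.1),('milk',(180+466/4,135+112/3.8),.11),('cass',(180+520/4,135+348/3.8),.105),('salt',(180+226/4,135+50/3.8),.095)):
    print(n,ray(b,u,v,z).round(3))
for p in ((.16,.16),(.18,-.16)): print((R@p+o).round(3))
print('tip ctr',ray(b,190.3,216.5,.14),ray(a,275.3,142.5,.14))
```

```text
[[ 0.465  0.307]
 [ 0.898  0.274]
 [ 0.855 -0.314]
 [ 0.421 -0.285]]
yaw -4.134851567521324 ring [0.57030954 0.00223297] res [[0.003, -0.004], [-0.003, -0.005], [-0.002, 0.006], [0.002, 0.002]]
pan rim [ 0.565 -0.021  0.1  ]
milk [0.752 0.12  0.11 ]
cass [ 0.732 -0.178  0.105]
salt [0.532 0.266 0.095]
[0.741 0.15 ]
[ 0.738 -0.17 ]
tip ctr [ 0.33863976 -0.10790832  0.14      ] [ 0.32650473 -0.11670461  0.14      ]
```

```bash
cat >> look.py <<'E'
from scipy.spatial.transform import Rotation as Ro
def rows(*targets):  # targets (x,y,z,psi_deg) psi = world yaw of tool y, tool down
    o=status.get_obs(); R=Ro.from_quat(o['tool_rot']); ps=[]
    for x,y,z,p in targets:
        c,s=np.cos(np.radians(p)),np.sin(np.radians(p))
        T=Ro.from_matrix(np.array([[-s,c,0],[c,s,0],[0,0,-1]]))
        print((R.inv()*T).as_rotvec(degrees=True).round(1).tolist(), R.inv().apply(np.array([x,y,z])-o['position']).round(3).tolist())
O=np.array([.570,.002])
def arc(phi,r=.18,z=.124):
    a=np.radians(phi); return (O[0]+r*np.cos(a),O[1]+r*np.sin(a),z,phi-270 )
E
python3 - <<'E'
from look import *
rows((.21,.588,.26,70),(.35,.30,.27,20),(.40,-.076,.25,-64.3))
b=np.load('pics/d0.npy',allow_pickle=True).item()
print(ray(b,211,122,0),arc(205.7))
E
```

```text
[-0.1, -0.0, 0.3] [0.0, -0.0, -0.073]
[-0.1, 0.0, 50.3] [-0.229, -0.224, -0.082]
[-0.1, 0.1, 134.6] [-0.402, -0.561, -0.062]
[0.43850527 0.58781721 0.        ] (np.float64(0.40780613616202344), np.float64(-0.07605863522575797), 0.124, -64.30000000000001)
```

Call:
arm_command(delta_rot=[[0, 0, 0], [0, 0, 0], [0, 0, 50], [0, 0, 50], [0, 0, 50], [0, 0, 50], [0, 0, 50], [0, 0, 50], [0, 0, 50], [0, 0, 50], [0, 0, 50], [0, 0, 50]], delta_pos=[[0, 0, -0.037], [0, 0, -0.073], [-0.229, -0.224, -0.08], [-0.229, -0.224, -0.08], [-0.229, -0.224, -0.08], [-0.229, -0.224, -0.08], [-0.229, -0.224, -0.08], [-0.229, -0.224, -0.08], [-0.229, -0.224, -0.08], [-0.229, -0.224, -0.08], [-0.229, -0.224, -0.08], [-0.229, -0.224, -0.08]], gripper=[-1, -1, -1, -1, -1, -1, -1, -1, -1, -1, -1, -1])

```text
time: 1.1
position: [0.3511, 0.2992, 0.268]
tool_rot: [0.573, 0.82, -0.0, -0.0]
ft_force: [0.6, 0.4, 0.4]
grip_width: 0.0871
grip_force: 0.0
```

Run:
```python
from look import *
print(status.get_obs()['position']); rows((.40,-.076,.25,-64.3))
```

```text
[0.35112997 0.29924049 0.26804712]
[-0.0, 0.0, 84.4] [-0.369, -0.083, 0.018]
```

Call:
arm_command(delta_rot=[[0, 0, 84], [0, 0, 84], [0, 0, 84], [0, 0, 84], [0, 0, 84], [0, 0, 84], [0, 0, 84], [0, 0, 84], [0, 0, 84], [0, 0, 84], [0, 0, 84], [0, 0, 84]], delta_pos=[[-0.369, -0.083, 0.018], [-0.369, -0.083, 0.018], [-0.369, -0.083, 0.018], [-0.369, -0.083, 0.018], [-0.369, -0.083, 0.018], [-0.369, -0.083, 0.018], [-0.369, -0.083, 0.018], [-0.369, -0.083, 0.018], [-0.369, -0.083, 0.018], [-0.369, -0.083, 0.018], [-0.369, -0.083, 0.018], [-0.369, -0.083, 0.018]], gripper=[-0.2, -0.2, -0.2, -0.2, -0.2, -0.2, -0.2, -0.2, -0.2, -0.2, -0.2, -0.2])

```text
time: 2.1
position: [0.4014, -0.0744, 0.2498]
tool_rot: [0.974, 0.224, -0.0, -0.001]
ft_force: [-0.1, 0.1, -0.5]
grip_width: 0.0523
grip_force: 0.0
```

Run:
```python
from look import *
o,c=grab('wrist','w1'); print(o['position'],o['grip_width']); 
T=np.eye(4);T[:3,:3]=Ro.from_quat(o['tool_rot']).as_matrix();T[:3,3]=o['position'];print(np.round(c['mount'],3))
c['pose']=T@c['mount']
for r in (.13,.18,.24): print(r,proj(c,(*arc(205.7,r)[:2],.14)))
rows(arc(205.7,.18,.16),arc(205.7))
```

```text
[ 0.40139825 -0.07439462  0.2497809 ] 0.0522814923626931
[[-0.    -0.964 -0.265  0.071]
 [ 1.    -0.     0.001 -0.001]
 [-0.001 -0.265  0.964 -0.197]
 [ 0.     0.     0.     1.   ]]
0.13 (np.float64(262.5434982249966), np.float64(121.4284669345435))
0.18 (np.float64(262.151018147551), np.float64(168.6827272087823))
0.24 (np.float64(261.7217218851369), np.float64(220.36962416137413))
[-0.1, -0.0, 0.2] [0.005, 0.005, 0.09]
[-0.1, -0.0, 0.2] [0.005, 0.005, 0.126]
```

View pics/w1.png

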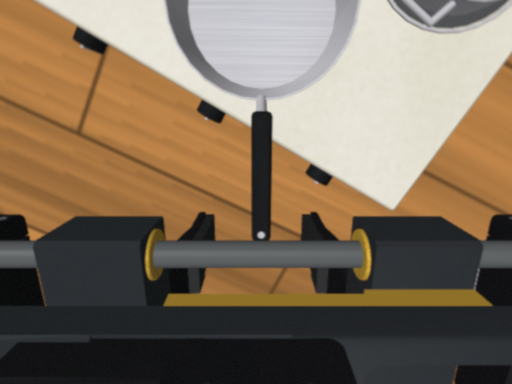

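The wrist view shows the handle from (262,112) to (261,238), just where my estimate projects it. It lies centred between the fingers, so I descend astride it.

Call:
arm_command(delta_rot=[[0, 0, 0], [0, 0, 0], [0, 0, 0], [0, 0, 0], [0, 0, 0], [0, 0, 0], [0, 0, 0], [0, 0, 0]], delta_pos=[[0.005, 0.005, 0.03], [0.005, 0.005, 0.06], [0.005, 0.005, 0.08], [0.005, 0.005, 0.095], [0.005, 0.005, 0.11], [0.005, 0.005, 0.12], [0.005, 0.005, 0.126], [0.005, 0.005, 0.126]], gripper=[-0.2, -0.2, -0.2, -0.2, -0.2, -0.2, -0.1, 0])

```text
time: 2.82
position: [0.4071, -0.0755, 0.123]
tool_rot: [0.973, 0.229, -0.001, -0.001]
ft_force: [0.7, 0.1, -0.0]
grip_width: 0.0471
grip_force: 0.0
```

Run:
```python
from look import *
o=status.get_obs(); print(o['position'],o['ft_force'],o['grip_width'])
rows(*[arc(p) for p in (208,210.5,213,215.5,218,220.5,223,225.5,228,230.5,233,235.5)])
```

```text
[ 0.40712246 -0.07545037  0.12304849] [ 0.66234121  0.11610709 -0.01969072] 0.047072584396577126
[-0.1, 0.1, -1.5] [0.0, 0.008, -0.001]
[-0.1, 0.1, -4.0] [0.001, 0.016, -0.001]
[-0.1, 0.1, -6.5] [0.001, 0.024, -0.001]
[-0.1, 0.1, -9.0] [0.003, 0.032, -0.001]
[-0.2, 0.1, -11.5] [0.004, 0.039, -0.001]
[-0.2, 0.1, -14.0] [0.006, 0.047, -0.001]
[-0.2, 0.1, -16.5] [0.008, 0.054, -0.001]
[-0.2, 0.1, -19.0] [0.01, 0.062, -0.001]
[-0.2, 0.1, -21.5] [0.013, 0.069, -0.001]
[-0.2, 0.1, -24.0] [0.016, 0.077, -0.001]
[-0.2, 0.1, -26.5] [0.019, 0.084, -0.001]
[-0.2, 0.1, -29.0] [0.023, 0.091, -0.001]
```

Call:
arm_command(delta_rot=[[0, 0, -1.5], [0, 0, -4], [0, 0, -6.5], [0, 0, -9], [0, 0, -11.5], [0, 0, -14], [0, 0, -16.5], [0, 0, -19], [0, 0, -21.5], [0, 0, -24], [0, 0, -26.5], [0, 0, -29]], delta_pos=[[0, 0.008, 0], [0.001, 0.016, 0], [0.001, 0.024, 0], [0.003, 0.032, 0], [0.004, 0.039, 0], [0.006, 0.047, 0], [0.008, 0.054, 0], [0.01, 0.062, 0], [0.013, 0.069, 0], [0.016, 0.077, 0], [0.019, 0.084, 0], [0.023, 0.091, 0]], gripper=[0, 0, 0, 0, 0, 0, 0, 0, 0, 0, 0, 0])

```text
time: 3.82
position: [0.4696, -0.1481, 0.125]
tool_rot: [0.885, 0.466, 0.0, 0.001]
ft_force: [-0.6, -0.9, -0.4]
grip_width: 0.0435
grip_force: 0.0
```

Run:
```python
from look import *
o=status.get_obs(); print(o['position'],o['ft_force'],o['grip_width'],arc(235.5))
o,c=grab('side','d1')
rows(*[arc(p) for p in np.arange(238,266,2.5)])
```

```text
[ 0.46956334 -0.14814177  0.12497481] [-0.63516127 -0.88941067 -0.42336189] 0.04345022654209836 (np.float64(0.46804687735353007), np.float64(-0.14634271395196283), 0.124, -34.5)
[0.3, -0.0, -2.4] [0.001, 0.003, 0.001]
[0.3, -0.0, -4.9] [0.001, 0.011, 0.001]
[0.3, -0.0, -7.4] [0.002, 0.019, 0.001]
[0.3, -0.0, -9.9] [0.003, 0.026, 0.001]
[0.3, 0.0, -12.4] [0.005, 0.034, 0.001]
[0.3, 0.0, -14.9] [0.007, 0.042, 0.001]
[0.3, 0.0, -17.4] [0.009, 0.049, 0.001]
[0.3, 0.0, -19.9] [0.011, 0.057, 0.001]
[0.3, 0.0, -22.4] [0.014, 0.064, 0.002]
[0.3, 0.0, -24.9] [0.017, 0.071, 0.002]
[0.3, 0.0, -27.4] [0.021, 0.078, 0.002]
[0.3, 0.0, -29.9] [0.025, 0.085, 0.002]
```

View pics/d1.png

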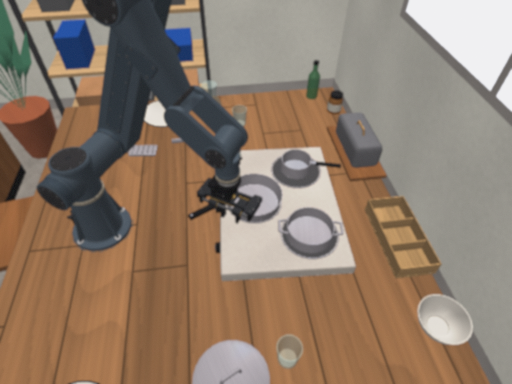

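The side view shows the gripper at about (228,200) and something dark at (190-212,205-216), which could still be the handle. I check where the TCP projects.

Run:
```python
from look import *
b=np.load('pics/d1.npy',allow_pickle=True).item(); a=np.load('pics/s0.npy',allow_pickle=True).item()
print('tcp',proj(b,(.4696,-.148,.125)),'above',proj(b,(.4696,-.148,.22)))
for p in (205.7,232): print(p,[np.round(proj(b,(*arc(p,r)[:2],.14))).tolist() for r in (.13,.26)])
o,c=grab('scene','s1'); o,w=grab('wrist','w2')
cv2.imwrite('pics/m1.png',np.vstack([cv2.resize(b['pixels'][160:260,160:310],(600,400))[:300], cv2.resize(c['pixels'][100:250,170:370],(400,300)).repeat(1,0) if 0 else cv2.resize(c['pixels'][100:225,150:400],(600,300))]))
```

```text
tcp (np.float64(231.0620215527885), np.float64(224.47841949766732)) above (np.float64(229.74201473310015), np.float64(205.89497531752528))
205.7 [[223.0, 201.0], [189.0, 217.0]]
232 [[235.0, 210.0], [214.0, 237.0]]
```

View pics/m1.png

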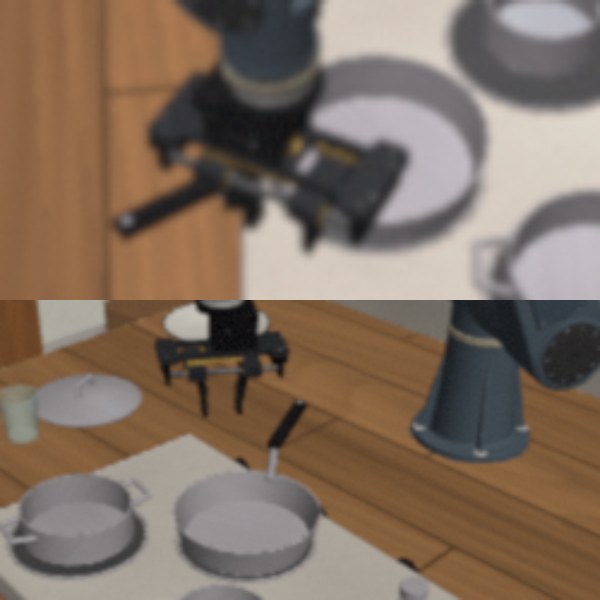

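View pics/w2.png

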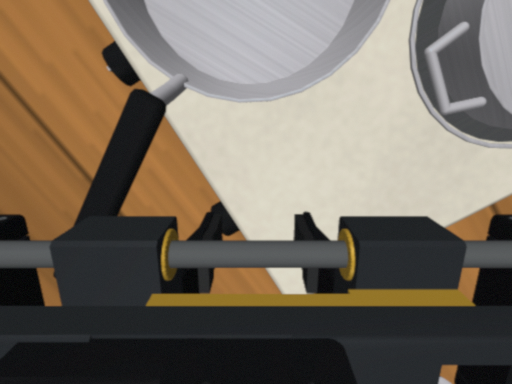

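The handle has not moved. The wrist view shows it outside the fingers at left, (95,215)-(165,95), so the fingers passed over it. The tips look higher than the TCP reading: about (222,216) and (237,222) in the side view, (236,148) and (250,146) in the scene view. I triangulate them.

Run:
```python
from look import *
b=np.load('pics/d1.npy',allow_pickle=True).item(); s=np.load('pics/s1.npy',allow_pickle=True).item()
o=status.get_obs(); R=Ro.from_quat(o['tool_rot']).as_matrix(); p=o['position']; print(p,o['q'],Ro.from_quat(o['tool_rot']).as_matrix().round(3)[:,2])
for sg in (-1,1):
    t=p+sg*R[:,1]*.029; print(t.round(3),'side',np.round(proj(b,t),1),'scene',np.round(proj(s,t),1))
def P(c):
    T=np.linalg.inv(c['pose']);K=np.array([[c['fx'],0,c['cx']],[0,c['fy'],c['cy']],[0,0,1]]);return K@T[:3]
for q,r in (((222.5,216.),(250.,145.8)),((237.5,222.),(235.8,147.9)),((222.5,216.),(235.8,147.9)),((237.5,222.),(250.,145.8)),((190.3,216.5),(275.3,142.5)),((225.2,200.4),(263.,160.7))):
    X=cv2.triangulatePoints(P(b),P(s),np.array(q),np.array(r)).ravel();X=X[:3]/X[3]
    print(X.round(3),np.round(proj(b,X),1)-q,np.round(proj(s,X),1)-r)
```

```text
[ 0.46949637 -0.14821977  0.12478977] [-5.33289707e-01  4.45990348e-01  1.82668537e+00  1.52454242e-04
  8.67232088e-01  7.20330316e-02] [ 0.002 -0.001 -1.   ]
[ 0.446 -0.132  0.125] side [223.4 221.4] scene [250.4 155.2]
[ 0.493 -0.165  0.125] side [238.8 227.7] scene [234.9 156.4]
[ 0.444 -0.137  0.161] [-0.2 -0.1] [-0.2  0.1]
[ 0.489 -0.165  0.158] [-0.4 -0.2] [-0.3  0.1]
[ 0.467 -0.16   0.163] [7.5 4.3] [ 5.2 -2.6]
[ 0.468 -0.143  0.158] [-7.7 -4.9] [-6.   2.5]
[ 0.337 -0.11   0.145] [-0.7 -0.5] [-0.5  0.3]
[ 0.46  -0.053  0.139] [0. 0.] [0. 0.]
```

The two views put the real fingertips at z≈0.160, about 35 mm above the reported TCP, while xy agrees to within 5 mm. The handle triangulates to z≈0.14 as specified. I swing back and go 35 mm lower by the reading.

Run:
```python
from look import *
rows(arc(225,.18,.145),arc(215,.18,.145),arc(205.7,.18,.145),arc(205.7,.18,.09))
```

```text
[0.1, -0.0, 10.3] [0.004, -0.035, -0.02]
[0.1, -0.0, 20.3] [0.012, -0.065, -0.02]
[0.1, -0.0, 29.6] [0.024, -0.092, -0.02]
[0.1, -0.0, 29.6] [0.024, -0.092, 0.035]
```

Call:
arm_command(delta_rot=[[0, 0, 0], [0, 0, 5], [0, 0, 10.3], [0, 0, 15], [0, 0, 20.3], [0, 0, 25], [0, 0, 29.6], [0, 0, 29.6], [0, 0, 29.6], [0, 0, 29.6]], delta_pos=[[0, 0, -0.02], [0.002, -0.018, -0.02], [0.004, -0.035, -0.02], [0.008, -0.05, -0.02], [0.012, -0.065, -0.02], [0.018, -0.079, -0.02], [0.024, -0.092, -0.02], [0.024, -0.092, -0.02], [0.024, -0.092, -0.015], [0.024, -0.092, -0.01]], gripper=[0, 0, 0, 0, 0, 0, 0, -0.2, -0.2, -0.2])

```text
time: 4.8
position: [0.4077, -0.0767, 0.1344]
tool_rot: [0.975, 0.223, 0.001, 0.001]
ft_force: [-0.1, -0.4, -0.1]
grip_width: 0.0511
grip_force: 0.0
```

Call:
arm_command(delta_rot=[[0, 0, 0], [0, 0, 0], [0, 0, 0], [0, 0, 0], [0, 0, 0], [0, 0, 0], [0, 0, 0]], delta_pos=[[0, 0, 0.008], [0, 0, 0.016], [0, 0, 0.024], [0, 0, 0.032], [0, 0, 0.039], [0, 0, 0.045], [0, 0, 0.045]], gripper=[-0.2, -0.2, -0.2, -0.2, -0.2, -0.2, -0.2])

```text
time: 5.38
position: [0.4057, -0.0758, 0.0878]
tool_rot: [0.975, 0.222, -0.001, -0.001]
ft_force: [0.2, 0.4, -0.8]
grip_width: 0.0526
grip_force: 0.0
```

Run:
```python
from look import *
o=status.get_obs(); print(o['position'],o['ft_force'],o['grip_width'])
o,c=grab('scene','s2'); b=c['pixels'][90:240,170:370]; cv2.imwrite('pics/s2c.png',cv2.resize(b,(800,600),interpolation=cv2.INTER_CUBIC))
rows(*[arc(p,.18,.09) for p in (208,210.5,213,215.5,218,220.5,223)])
```

```text
[ 0.40573528 -0.07578653  0.08781217] [ 0.18357195  0.42629344 -0.80483419] 0.05262244070880587
[-0.1, 0.1, -2.3] [0.002, 0.008, -0.002]
[-0.1, 0.1, -4.8] [0.002, 0.016, -0.002]
[-0.1, 0.1, -7.3] [0.003, 0.024, -0.002]
[-0.1, 0.1, -9.8] [0.004, 0.032, -0.002]
[-0.1, 0.1, -12.3] [0.006, 0.039, -0.002]
[-0.1, 0.1, -14.8] [0.007, 0.047, -0.002]
[-0.1, 0.1, -17.3] [0.01, 0.054, -0.002]
```

View pics/s2c.png

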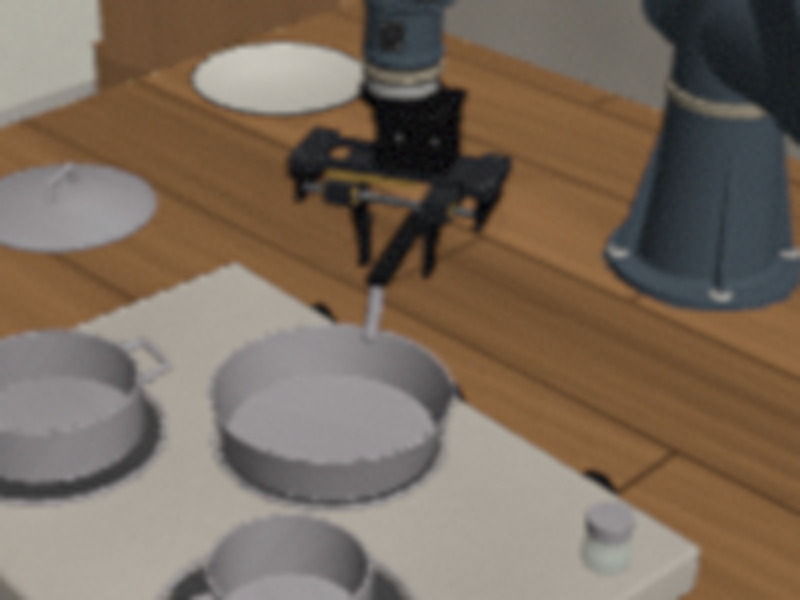

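The crop shows the finger tips at (365,262) and (428,275) on either side of the handle, which is at (395,255), reaching below it. I push with a short first step and check the force.

Call:
arm_command(delta_rot=[[0, 0, -2.3], [0, 0, -4.8], [0, 0, -7.3], [0, 0, -9.8], [0, 0, -12.3], [0, 0, -14.8], [0, 0, -17.3]], delta_pos=[[0.002, 0.008, -0.002], [0.002, 0.016, -0.002], [0.003, 0.024, -0.002], [0.004, 0.032, -0.002], [0.006, 0.039, -0.002], [0.007, 0.047, -0.002], [0.01, 0.054, -0.002]], gripper=[0, 0, 0, 0, 0, 0, 0])

```text
time: 6.02
position: [0.4388, -0.1206, 0.0914]
tool_rot: [0.93, 0.368, -0.0, -0.0]
ft_force: [-0.5, 0.3, 0.0]
grip_width: 0.0438
grip_force: 0.4
```

Run:
```python
from look import *
o=status.get_obs(); print(o['position'],o['ft_force'],o['grip_width'],arc(223))
o,c=grab('wrist','w3'); cv2.imwrite('pics/w3s.png',c['pixels'][:300])
rows(*[arc(p,.18,.09) for p in np.arange(225.5,254,2.5)])
```

```text
[ 0.43880738 -0.12057488  0.09140413] [-0.49290182  0.26538851  0.03497282] 0.04377304244590823 (np.float64(0.43835633370854926), np.float64(-0.1207597048112497), 0.124, -47)
[0.2, -0.0, -2.3] [-0.001, 0.005, 0.002]
[0.2, -0.0, -4.8] [-0.0, 0.013, 0.002]
[0.2, -0.0, -7.3] [0.0, 0.021, 0.002]
[0.2, -0.0, -9.8] [0.002, 0.029, 0.002]
[0.2, -0.0, -12.3] [0.003, 0.036, 0.002]
[0.2, -0.0, -14.8] [0.005, 0.044, 0.002]
[0.2, -0.0, -17.3] [0.007, 0.051, 0.002]
[0.2, -0.0, -19.8] [0.01, 0.059, 0.002]
[0.2, -0.0, -22.3] [0.013, 0.066, 0.002]
[0.2, -0.0, -24.8] [0.016, 0.073, 0.002]
[0.2, -0.0, -27.3] [0.019, 0.08, 0.002]
[0.2, 0.0, -29.8] [0.023, 0.087, 0.002]
```

View pics/w3s.png

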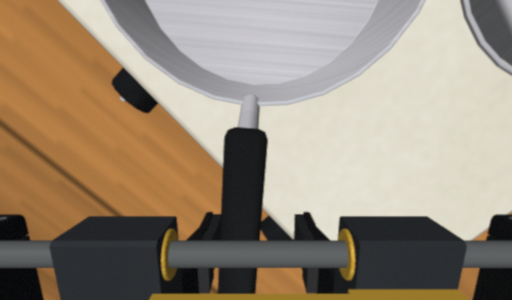

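The handle, now (245,130)-(240,290), is following the left finger. I continue.

Call:
arm_command(delta_rot=[[0, 0, -2.3], [0, 0, -4.8], [0, 0, -7.3], [0, 0, -9.8], [0, 0, -12.3], [0, 0, -14.8], [0, 0, -17.3], [0, 0, -19.8], [0, 0, -22.3], [0, 0, -24.8], [0, 0, -27.3], [0, 0, -29.8]], delta_pos=[[0, 0.005, 0], [0, 0.013, 0], [0, 0.021, 0], [0.002, 0.029, 0], [0.003, 0.036, 0], [0.005, 0.044, 0], [0.007, 0.051, 0], [0.01, 0.059, 0], [0.013, 0.066, 0], [0.016, 0.073, 0], [0.019, 0.08, 0], [0.023, 0.087, 0]], gripper=[0, 0, 0, 0, 0, 0, 0, 0, 0, 0, 0, 0])

```text
time: 7.07
position: [0.5148, -0.168, 0.0912]
tool_rot: [0.805, 0.594, -0.0, -0.001]
ft_force: [-0.9, 0.0, -0.5]
grip_width: 0.0434
grip_force: 0.4
```

Run:
```python
from look import *
o=status.get_obs(); print(o['position'],o['ft_force'],o['grip_force'],arc(253))
rows(*[arc(p,.18,.091) for p in np.arange(255.5,284,2.5)])
```

```text
[ 0.5147531  -0.16802722  0.09124922] [-0.94798821  0.01844037 -0.47514192] 0.42798057380423415 (np.float64(0.5173730931499073), np.float64(-0.17013485607334636), 0.124, -17)
[-0.1, -0.0, -2.6] [-0.001, 0.011, 0.0]
[-0.1, -0.0, -5.1] [-0.001, 0.019, 0.0]
[-0.1, -0.0, -7.6] [0.0, 0.027, 0.0]
[-0.1, -0.0, -10.1] [0.002, 0.034, 0.0]
[-0.1, -0.0, -12.6] [0.003, 0.042, 0.0]
[-0.1, -0.0, -15.1] [0.005, 0.05, 0.0]
[-0.1, -0.0, -17.6] [0.007, 0.057, 0.0]
[-0.1, -0.0, -20.1] [0.01, 0.065, 0.0]
[-0.1, -0.0, -22.6] [0.013, 0.072, 0.0]
[-0.1, -0.0, -25.1] [0.016, 0.079, 0.0]
[-0.1, -0.0, -27.6] [0.019, 0.086, 0.0]
[-0.1, -0.0, -30.1] [0.023, 0.093, 0.0]
```

Call:
arm_command(delta_rot=[[0, 0, -2.6], [0, 0, -5.1], [0, 0, -7.6], [0, 0, -10.1], [0, 0, -12.6], [0, 0, -15.1], [0, 0, -17.6], [0, 0, -20.1], [0, 0, -22.6], [0, 0, -25.1], [0, 0, -27.6], [0, 0, -30]], delta_pos=[[0, 0.009, 0], [0, 0.018, 0], [0, 0.027, 0], [0.002, 0.034, 0], [0.003, 0.042, 0], [0.005, 0.05, 0], [0.007, 0.057, 0], [0.01, 0.065, 0], [0.013, 0.072, 0], [0.016, 0.079, 0], [0.019, 0.086, 0], [0.023, 0.093, 0]], gripper=[0, 0, 0, 0, 0, 0, 0, 0, 0, 0, 0, 0])

```text
time: 8.07
position: [0.6104, -0.1736, 0.0912]
tool_rot: [0.623, 0.782, -0.0, -0.0]
ft_force: [-0.6, -0.5, 0.5]
grip_width: 0.043
grip_force: 0.4
```

Run:
```python
from look import *
o=status.get_obs(); print(o['position'],o['ft_force'],o['grip_force'],arc(283))
rows(*[arc(p,.18,.092) for p in np.arange(285.5,314,2.5)])
```

```text
[ 0.6104492  -0.17355894  0.09118284] [-0.55555545 -0.47024857  0.46506365] 0.4171426689151758 (np.float64(0.6104911897818956), np.float64(-0.17338661166134234), 0.124, 13)
[-0.1, -0.0, -2.6] [0.0, 0.008, -0.001]
[-0.1, -0.0, -5.1] [0.001, 0.016, -0.001]
[-0.1, -0.0, -7.6] [0.002, 0.024, -0.001]
[-0.1, -0.0, -10.1] [0.003, 0.031, -0.001]
[-0.1, -0.0, -12.6] [0.005, 0.039, -0.001]
[-0.1, -0.0, -15.1] [0.006, 0.047, -0.001]
[-0.1, -0.0, -17.6] [0.009, 0.054, -0.001]
[-0.1, -0.0, -20.1] [0.011, 0.062, -0.001]
[-0.1, -0.0, -22.6] [0.014, 0.069, -0.001]
[-0.1, -0.0, -25.1] [0.017, 0.076, -0.001]
[-0.1, -0.0, -27.6] [0.021, 0.083, -0.001]
[-0.1, -0.0, -30.1] [0.024, 0.09, -0.001]
```

Call:
arm_command(delta_rot=[[0, 0, -2.6], [0, 0, -5.1], [0, 0, -7.6], [0, 0, -10.1], [0, 0, -12.6], [0, 0, -15.1], [0, 0, -17.6], [0, 0, -20.1], [0, 0, -22.6], [0, 0, -25.1], [0, 0, -27.6], [0, 0, -30]], delta_pos=[[0, 0.008, -0.001], [0.001, 0.016, -0.001], [0.002, 0.024, -0.001], [0.003, 0.031, -0.001], [0.005, 0.039, -0.001], [0.006, 0.047, -0.001], [0.009, 0.054, -0.001], [0.011, 0.062, -0.001], [0.014, 0.069, -0.001], [0.017, 0.076, -0.001], [0.021, 0.083, -0.001], [0.024, 0.09, -0.001]], gripper=[0, 0, 0, 0, 0, 0, 0, 0, 0, 0, 0, 0])

```text
time: 9.07
position: [0.6928, -0.13, 0.0921]
tool_rot: [0.4, 0.917, -0.0, -0.001]
ft_force: [-1.1, -0.2, -0.5]
grip_width: 0.0436
grip_force: 0.4
```

Run:
```python
from look import *
o=status.get_obs(); print(o['position'],o['ft_force'],o['grip_force'],arc(313))
rows(*[arc(p,.18,.092) for p in np.arange(315.5,344,2.5)])
```

```text
[ 0.69278513 -0.13001716  0.09209966] [-1.14189454 -0.19913333 -0.50492086] 0.4095984998275526 (np.float64(0.6927597048112497), np.float64(-0.12964366629145066), 0.124, 43)
[-0.0, -0.1, -2.6] [0.0, 0.008, 0.0]
[-0.0, -0.1, -5.1] [0.001, 0.016, 0.0]
[-0.0, -0.1, -7.6] [0.002, 0.024, 0.0]
[-0.0, -0.1, -10.1] [0.003, 0.031, 0.0]
[-0.0, -0.1, -12.6] [0.005, 0.039, 0.0]
[-0.0, -0.1, -15.1] [0.007, 0.047, 0.0]
[-0.0, -0.1, -17.6] [0.009, 0.054, 0.0]
[-0.0, -0.1, -20.1] [0.011, 0.062, 0.0]
[-0.0, -0.1, -22.6] [0.014, 0.069, 0.0]
[-0.0, -0.1, -25.1] [0.017, 0.076, 0.0]
[-0.0, -0.1, -27.6] [0.021, 0.083, 0.0]
[-0.0, -0.1, -30.1] [0.025, 0.09, 0.0]
```

Call:
arm_command(delta_rot=[[0, 0, -2.6], [0, 0, -5.1], [0, 0, -7.6], [0, 0, -10.1], [0, 0, -12.6], [0, 0, -15.1], [0, 0, -17.6], [0, 0, -20.1], [0, 0, -22.6], [0, 0, -25.1], [0, 0, -27.6], [0, 0, -30]], delta_pos=[[0, 0.008, 0], [0.001, 0.016, 0], [0.002, 0.024, 0], [0.003, 0.031, 0], [0.005, 0.039, 0], [0.006, 0.047, 0], [0.009, 0.054, 0], [0.011, 0.062, 0], [0.014, 0.069, 0], [0.017, 0.076, 0], [0.021, 0.083, 0], [0.024, 0.09, 0]], gripper=[0, 0, 0, 0, 0, 0, 0, 0, 0, 0, 0, 0])

```text
time: 10.07
position: [0.7425, -0.0514, 0.0921]
tool_rot: [0.149, 0.989, -0.0, -0.0]
ft_force: [-0.6, -1.3, 0.1]
grip_width: 0.0437
grip_force: 0.4
```

Run:
```python
from look import *
o=status.get_obs(); print(o['position'],o['ft_force'],o['grip_force'],arc(343))
rows(*[arc(p,.18,.092) for p in (345.5,348,350,352,354,356,358,359.4)], (*arc(356,.18,.092)[:3],arc(359.4)[3]),(*arc(356,.18,.2)[:3],arc(359.4)[3]))
```

```text
[ 0.7424717  -0.05138139  0.09207521] [-0.62697029 -1.25390884  0.08252858] 0.40931495859695133 (np.float64(0.7421348560733463), np.float64(-0.05062690685009268), 0.124, 73)
[-0.0, -0.0, -2.6] [0.001, 0.008, 0.0]
[-0.0, -0.1, -5.1] [0.001, 0.016, 0.0]
[-0.0, -0.1, -7.1] [0.002, 0.023, 0.0]
[-0.0, -0.1, -9.1] [0.003, 0.029, 0.0]
[-0.0, -0.1, -11.1] [0.004, 0.035, 0.0]
[-0.0, -0.1, -13.1] [0.005, 0.041, 0.0]
[-0.0, -0.1, -15.1] [0.007, 0.047, 0.0]
[-0.0, -0.1, -16.5] [0.008, 0.051, 0.0]
[-0.0, -0.1, -16.5] [0.005, 0.041, 0.0]
[-0.0, -0.1, -16.5] [0.005, 0.041, -0.108]
```

Call:
arm_command(delta_rot=[[0, 0, -2.6], [0, 0, -5.1], [0, 0, -7.1], [0, 0, -9.1], [0, 0, -11.1], [0, 0, -13], [0, 0, -13], [0, 0, -13], [0, 0, -13], [0, 0, -13], [0, 0, -13], [0, 0, -13]], delta_pos=[[0, 0.008, 0], [0.001, 0.016, 0], [0.002, 0.023, 0], [0.003, 0.029, 0], [0.004, 0.035, 0], [0.005, 0.041, 0], [0.005, 0.046, 0], [0.005, 0.05, 0], [0.005, 0.05, 0], [0.005, 0.045, 0], [0.005, 0.041, 0], [0.005, 0.041, 0]], gripper=[0, 0, 0, 0, 0, 0, 0, 0, 0, 0, 0, 0])

```text
time: 11.07
position: [0.7501, -0.0126, 0.0922]
tool_rot: [0.037, 0.999, -0.0, -0.0]
ft_force: [-0.5, 0.2, 0.1]
grip_width: 0.0437
grip_force: 0.0
```

Call:
arm_command(delta_rot=[[0, 0, 0], [0, 0, 0], [0, 0, 0], [0, 0, 0], [0, 0, 0], [0, 0, 0], [0, 0, 0], [0, 0, 0]], delta_pos=[[0, 0, 0], [0, 0, -0.01], [0, 0, -0.03], [0, 0, -0.06], [0, 0, -0.09], [0, 0, -0.13], [0, 0, -0.17], [0, 0, -0.17]], gripper=[-0.2, -0.2, -0.2, -0.2, -0.2, -0.2, -0.2, -0.2])

```text
time: 11.73
position: [0.7557, -0.0119, 0.2749]
tool_rot: [0.037, 0.999, -0.001, 0.01]
ft_force: [0.8, 0.6, 1.5]
grip_width: 0.0522
grip_force: 0.0
```

Run:
```python
from look import *
o,c=grab('wrist','w4'); print(o['position'],o['ft_force'],o['grip_width'])
T=np.eye(4);T[:3,:3]=Ro.from_quat(o['tool_rot']).as_matrix();T[:3,3]=o['position']+[0,0,.035]
c['pose']=T@c['mount']
for r in (.12,.17,.26): print(r,np.round(proj(c,(*arc(355.9,r)[:2],.14)),1))
for x in (-.034,.034):
    a=np.radians(-4.1); p=O+np.array([np.cos(a)*.17-np.sin(a)*x,np.sin(a)*.17+np.cos(a)*x]); print(x,np.round(proj(c,(*p,.14)),1))
```

```text
[ 0.7556706  -0.01185968  0.27485796] [0.79375286 0.58588047 1.4921729 ] 0.05224984819179825
0.12 [258.4 108.2]
0.17 [258.5 148.9]
0.26 [258.5 214.9]
-0.034 [231.7 149. ]
0.034 [285.3 148.9]
```

View pics/w4.png

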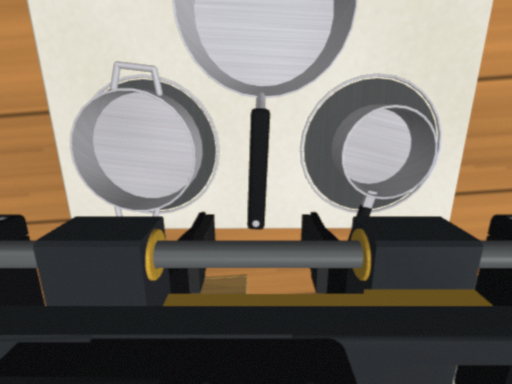

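The handle runs from (261,110) to (256,225), within about 2 px of the middle line at 258.5, where the limit is ±27 px. It lies midway between the casserole and the milk pan, and the gripper is clear of everything. I hand in.

```bash
python3 -c "
from rig import robot
print(robot.hand_in())"
```

```text
the job is handed in; nothing more can be done
None
```

I turned the frying pan on its ring until the handle pointed straight back, about midway between the milk pan and the casserole, and handed the job in with the gripper clear at about 12 s; hand-in gave no verdict.

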